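# Zero the fine stop and index the saw-stand stop rail out by one hole

### The arm

A 7-joint arm with a two-finger parallel gripper is mounted at the origin on the work surface. World frame = base frame: x ahead of the robot, y to its left, z up, the work surface at z = 0. Lengths are in m, angles in rad, forces in N, time in s.
With the tool pointing down it reaches from about 0.425 to 1.025 m from the base axis. Payload 9.4 kg.
Tool frame: the origin (TCP) lies between the finger pads; the fingertips stand 22 mm ahead of it and the grasp point (between the pads) lies 3 mm ahead of it; z points along the fingers, x is the direction in which the jaws open and shut, and the axes are right-handed (so a half turn about z gives the same grasp; the last joint's range is limited). The gripper opens to 85 mm and grips with 20 to 120 N. Pads are 22 mm wide; open, the fingers measure 114 mm over their backs; the gripper's body (76 mm by 85 mm) begins 54 mm behind the grasp point. The pads swing forward as they close: fully open they stand 13 mm farther back than shut.
Start: joints at [1.125, 0.599, -0.003, 1.599, 0.002, 0.943, -0.08], TCP at [0.261, -0.676, 0.223] pointing down, gripper open.
Joint ranges: [-2.57, 2.57], [-0.35, 1.97], [-1.29, 1.29], [0.11, 2.56], [-1.05, 4.19], [0.11, 1.86], [-2.63, 2.63]. Speed limits (rad/s): [2.22, 2.22, 3.01, 3.01, 3.14, 3.14, 3.14].

### API

Orientations are given as a unit quaternion [w, x, y, z].
In Python, from workcell import r gives the robot as it stands. The module is installed in compiled form; this text tells all that it offers.
- The arm moves only by the tool step_arm, never from a script. Its argument "plan" is a list of rows, each a list of 3 entries, a list of its own where there are three numbers: the shift along the world's x, y, z in m, then the turn about the world's z in degrees, then the closure, from 0 (fully open) to 1 (shut). A call has 1 to 8 rows; each row shifts and turns the commanded pose from where the row before left it; what a row does not reach is not made up. A row lasts 1/10 s, in which the tool goes at most 50 mm and 8.59 degrees, less where a joint would pass 70% of its speed; a pose out of reach is approached as far as the arm can. A call is refused whole if a number of a shift passes 0.05 or a number of a turn 8.59, either way. A call with a gripper value outside its range is refused whole. The fingers move at their own pace and stop on an object; the grip force is fixed at half the most. Time passes only in rows, so rows that do not move let the fingers close. It gives the time, the measured TCP pose, the force and the opening at its end, in the units of the state.
- r.observe(): the state, without advancing time (a new reading comes with each control period).
- r.get_image(name): name is "scene" or "top" or "wrist"; returns (picture, depth): 480x640x3 uint8, red, green, blue; 480x640 float32, m along the optical axis (not along the pixel's ray), 0 where there is no reading.
- r.calibration(name): a dict with "vfov" (degrees; the focal length in pixels is half the picture's height over the tangent of half this angle, whatever the lens; pixels are square), "cx", "cy" (the principal point, pixels), "k1" (the pictures are not rectified: a ray, as slopes to the right and down, at radius r is drawn at 1 + k1 r^2 times it, then the intrinsics apply), "R" (3x3) and "t" (3): a world point X has camera coordinates R X + t. Camera axes: x right, y down, z forward; pixel columns grow to the right and rows downward; lengths in m; the calibration is good to about 2 mm. A picture is of the moment at which its call begins: read the wrist's pose just before it. calibration takes no time and is no camera call; for the wrist camera it gives the pose at the moment of the call.
- r.hand_in(): hands the job in, once; it reports no verdict.
The state is a dict: "clock": time; "q": joint angles; "joint_velocities": joint speeds; "effort": joint torques, N m; "eef_pos": TCP position; "orientation": TCP orientation; "wrist_force": force on the tool from outside, world axes, zero at the start; "moment": the same for the moment, N m; "opening": opening from 0.0 (shut) to 1.0 (fully open).
Only numpy, scipy, OpenCV 4.12 (cv2) and the standard library are available. Lean on these libraries where they do the work, as an engineer would, in place of code of your own. Each camera call takes 0.05 s, during which the arm holds its last target. There are 200 camera calls.

### The job

On the saw stand's stop rail, first turn the fine-stop knob until its pointer lines up with the long zero mark on the scale. Then pull up the spring plunger knob, slide the tube section out to the very next hole, away from the saw bracket, and let the pin go fully home in that hole. Do not let go: finish with the plunger knob still held firmly in the gripper and the pin home, so that I can tighten the clamp, and leave the loose things on the bench where they are.

Things in the scene. Friction and masses are not known exactly. Their poses are not given: they have to be found in the camera images.
- rail: Steel square tube 40 x 40 x 620 mm on two feet, fixed; top face 75 mm up, 12 mm holes every 50 mm along it. Origin: on the bench below the hole the pin is in at the start. +y runs along the tube AWAY from the saw bracket (grey upright plate 130 x 118 mm at y = -367 mm) to the free end with a black cap (y = 268 mm); z up. Position and yaw vary. +x faces away from the robot.
- section (a joint): Slide of the aluminium tube section (50 x 50 x 200 mm, top 80 mm up, carries both knobs), m: 0 at the start hole, + away from the saw bracket, 0.050 at the next hole (holes -0.05, 0, 0.05, 0.10; pin play about 1 mm; travel -0.055 to 0.105). Locked while the pin is in; with it out, friction 2 N. Its black clamp lever, on the +x side and below 65 mm, is not to be used.
- plunger (a joint): Lift of the spring plunger, m: 0 = pin fully home, 0.014 = right up. The pin reaches 10 mm into the tube, so above 0.010 it is clear. Spring: 4 N down at 0, 9 N at 0.014. Released between holes, the tip rides on the tube (reads 0.010); it can drop in only within about 1 mm of a hole's centre.
- plunger_grip (a point): Middle of the plunger's black mushroom knob, on its axis: 30 mm diameter, 27 mm high, straight-sided from 7 mm below to 7 mm above this point. 122 mm up with the pin home, at rail x = 0, rail y = section value. Free room all round for fingers down to the section's top, 42 mm lower. It moves up with the plunger and along with the section; it does not turn.
- fine_stop (a joint): Reading of the fine stop, m: 0 = pointer on the zero mark, + = rack bar and its stop plate run out towards the saw bracket (travel -0.010 to 0.025; starts 0.010 to 0.020). Moved by the fine-stop knob, 10 mm per radian.
- fine_knob (a joint): Turn of the fine-stop knob, rad, + clockwise seen from above; fine_stop = 0.010 x this value, so turning anticlockwise from above brings the pointer back to zero. Stays where left; friction 0.05 N m; travel -1.0 to 2.5.
- fine_grip (a point): On the vertical axis of the fine-stop knob: black fluted round knob with a steel cap, 40 mm diameter where fingers grip it, 24 mm high, from 14 mm below to 10 mm above this point, which is 126 mm up and 130 mm nearer the saw bracket than the plunger knob. The grey housing below it, 50 x 44 mm, has its top 26 mm below this point.
- pointer_tip (a point): Tip of the dark steel pointer on the rack bar, between the two knobs, 87 mm above the bench; it moves along the rail with the fine stop.
- zero_mark (a point): Inner end of the zero mark, the longest black line (14 mm) on the white scale plate on the section's top, lines every 5 mm. The pointer is on zero when the pointer tip stands over this point (the same rail y).
- offcut: Loose timber offcut 140 x 63 x 38 mm lying on the robot's side of the rail; origin under its centre. Leave it.
- tape: Yellow tape measure about 70 x 36 x 58 mm on the far side of the rail; origin under its centre. Leave it.
- screw_can: Open steel can, 66 mm diameter, 70 mm high, on the far side of the rail; origin under its centre. Leave it.
- glue: White glue bottle, 52 mm diameter, 120 mm high, on the far side of the rail; origin under its centre. Leave it.
- screwdriver: Screwdriver lying on the robot's side of the rail; origin under its middle. Leave it.
- sanding_block: Cork-soled wooden sanding block 110 x 60 x 40 mm on the far side of the rail; origin under its centre. Leave it.

How it is judged:
On the way, in this order (a step that is already met when the one before it is completed fails the run):
1. the fine-stop pointer is on the zero mark, within 2 mm, with the section still locked in its start hole (value of joint fine_stop between -0.002 and 0.002 m and value of joint plunger below 0.003 m and value of joint section between -0.005 and 0.005 m), for 0.3 s.
2. the plunger is pulled up, its pin clear of the start hole (value of joint plunger above 0.009 m).
3. the section is slid off the start hole towards the next one (value of joint section above 0.015 m).
At the end, for the whole second after the job is handed in: The section stands at the next hole away from the saw bracket (0.050 m within 3 mm), the pin is fully home (plunger below 2 mm), the fine-stop pointer is on zero within 2 mm, and the gripper still holds or presses the plunger knob with more than 3 N (value of joint section between 0.047 and 0.053 m and value of joint each of plunger, fine_stop below 0.002 m and contact force between the fingers and plunger above 3 N and value of joint fine_stop above -0.002 m); the arm keeps its last pose, push and grip.
It fails at once if a loose thing on the bench is knocked away (more than 30 mm) (distance of any of offcut, tape, screw_can, glue, screwdriver, sanding_block from where it was at the start of the episode above 0.03 m).
It also fails if it takes over 50 s, if anything falls off the work surface, if the arm or the gripper's body presses on something with over 40 N, if the wrist force passes 120 N, or if a joint passes its speed limit or range.

## Working session

There is one attempt and no reset: what is moved stays moved. The work goes in short steps, Python scripts to look and compute and a tool call to move; the robot and the scene stay as the last step left them, time stands still between calls to the robot, and variables do not carry over. Pictures are saved under pics/ and viewed, about 8 in all and at most 12, crops included, and the job is handed in when it is done.

Besides the shell and the picture viewer there is one more tool, called after ">>>" by a JSON object that holds its "api" and its "payload", one argument or row to a line. step_arm: Moves the arm, as the interface text tells. Its arguments: {"type":"object","properties":{"plan":{"type":"array"}},"required":["plan"]}

```bash
mkdir -p pics; cat > h.py <<'E'
import numpy as np, cv2
from workcell import r
def cal(n):
    c=r.calibration(n); f=240/np.tan(np.radians(c["vfov"])/2)
    return f,c["cx"],c["cy"],c["k1"],np.array(c["R"]),np.array(c["t"])
def ray(c,u,v):
    f,cx,cy,k1,R,t=c
    d=np.array([(u-cx)/f,(v-cy)/f]); s=d.copy()
    for _ in range(20): s=d/(1+k1*(s@s))
    return -R.T@t, R.T@np.array([s[0],s[1],1.])
def onz(c,u,v,z):
    o,d=ray(c,u,v); return o+d*(z-o[2])/d[2]
def atd(c,u,v,dep):
    o,d=ray(c,u,v); return o+d*dep
def proj(c,X):
    f,cx,cy,k1,R,t=c
    p=R@np.array(X)+t; s=p[:2]/p[2]; s=s*(1+k1*(s@s)); return np.array([cx+f*s[0],cy+f*s[1]])
def save(n,img): cv2.imwrite("pics/"+n+".png",cv2.cvtColor(img,cv2.COLOR_RGB2BGR))
E
python3 - <<'E'
from h import *
s=r.observe(); print(s)
for n in("scene","top"):
    im,d=r.get_image(n); save(n,im); np.save(n+"_d.npy",d); np.save(n+"_i.npy",im)
    c=cal(n); print(n,c[:4],-c[4].T@c[5],c[4][2])
E
```

```text
{'clock': 0.0, 'q': array([ 1.12531164,  0.60014144, -0.00252755,  1.60011401,  0.0017892 ,
        0.94288439, -0.07976957]), 'joint_velocities': array([-0.00025465, -0.00096215, -0.00097226,  0.00056012,  0.00092741,
        0.00112461, -0.0002968 ]), 'effort': array([ 5.62628975e-04, -7.76453805e+01,  1.56534333e+00, -2.58012825e+01,
        1.23830003e-02,  8.94557219e-03,  1.33818452e-05]), 'eef_pos': array([ 0.26115767, -0.67582493,  0.22241106]), 'orientation': array([-3.76465874e-04,  8.24786701e-01, -5.65443456e-01, -6.74599724e-04]), 'wrist_force': array([-0.42964212, -0.0959948 , -0.25693898]), 'moment': array([-0.02977521,  0.00648391,  0.0356812 ]), 'opening': 1.001053992192866}
scene (np.float64(470.8646730149682), 314.88379919823757, 243.58547623141476, 0.02540701406916126) [ 0.99723169 -0.21173946  0.68447078] [-0.56279243  0.31041818 -0.76609741]
top (np.float64(541.1745822532442), 320.24956933382487, 248.76767747707595, -0.059593914938712966) [0.40528385 0.02271306 1.10367121] [ 1.80137680e-01 -1.79964936e-04 -9.83641390e-01]
```

View pics/top.png

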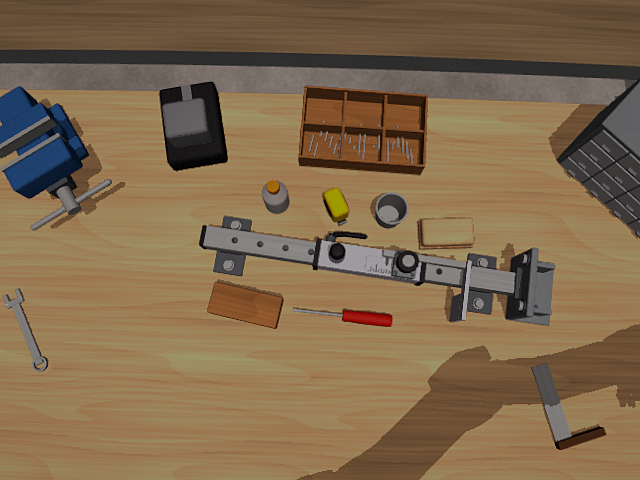

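View pics/scene.png

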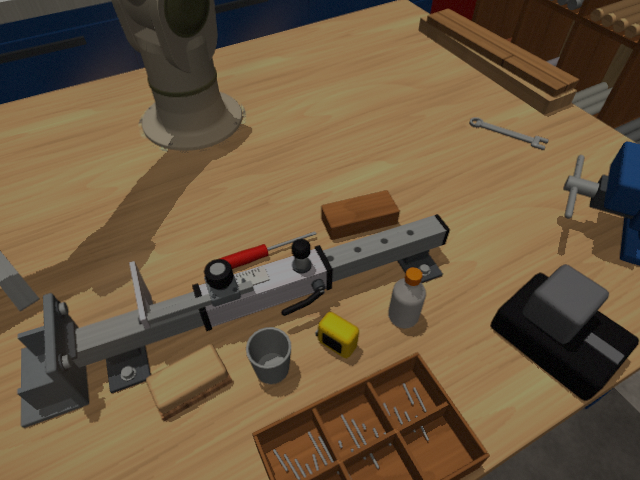

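```bash
python3 - <<'E'
from h import *
im=np.load("top_i.npy"); c=cal("top"); d=np.load("top_d.npy"); cs=cal("scene")
save("topcrop",cv2.resize(im[222:292,305:440],None,fx=5.9,fy=5.9,interpolation=cv2.INTER_CUBIC))
g=im.max(2)
for nm,(u0,v0),zt in(("pl",(337,252),.1355),("fi",(407,261),.136)):
    m=np.zeros(g.shape,np.uint8); R=16; sl=np.s_[v0-R:v0+R,u0-R:u0+R]
    X=np.array([[atd(c,u,v,d[v,u])  for u in range(u0-R,u0+R)] for v in range(v0-R,v0+R)])
    P=X[X[...,2]>zt-.02]; print(nm,len(P),P[:,2].max(),np.median(P,0), (P.max(0)+P.min(0))/2, P.max(0)-P.min(0))
# rail axis via depth: points with z 0.07..0.079 tube-top left of section
pts=[]
for v in range(215,320):
    for u in range(205,520):
        X=atd(c,u,v,d[v,u])
        if .071<X[2]<.0785: pts.append([u,v,*X])
pts=np.array(pts); print(len(pts))
xy=pts[:,2:4]; 
l=pts[(pts[:,0]<310)]; 
# midlines per column
rows=[]
for u in list(range(212,310,2)):
    q=pts[pts[:,0]==u]
    if len(q)>8: rows.append(((onz(c,u,q[:,1].min()-.5,.075)+onz(c,u,q[:,1].max()+.5,.075))/2)[:2])
rows=np.array(rows); p=np.polyfit(rows[:,1],rows[:,0],1); print("mid x=a*y+b",p,"yaw deg",np.degrees(np.arctan(p[0])),rows[0],rows[-1])
E
```

```text
pl 217 1.1036712109819529 [ 0.57999366 -0.00823519  0.1322099 ] [ 5.00605659e-01 -8.69212505e-05  6.09747718e-01] [0.19064362 0.04559996 0.98784699]
fi 418 1.1036712109819529 [ 0.5642846  -0.13604896  0.13563972] [ 0.49514695 -0.06758586  0.61002674] [0.1797262  0.18059785 0.98728895]
4016
mid x=a*y+b [0.1260115  0.58310661] yaw deg 7.182072115871586 [0.61299336 0.23352544] [0.58867657 0.04604929]
```

View pics/topcrop.png

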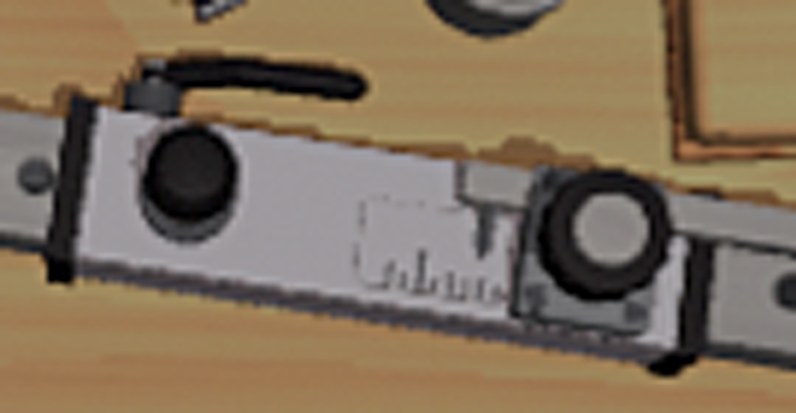

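>>> {"api": "step_arm", "payload": {
  "plan": [
    [[0.02, 0.036, 0.005], 0, 0],
    [[0.02, 0.036, 0.005], 0, 0],
    [[0.02, 0.036, 0.005], 0, 0],
    [[0.02, 0.036, 0.005], 0, 0],
    [[0.02, 0.036, 0], 0, 0],
    [[0.02, 0.036, 0], 0, 0],
    [[0.02, 0.036, 0], 0, 0],
    [[0.02, 0.036, 0], 0, 0]
  ]
}}

```text
clock: 0.9
eef_pos: [0.4218, -0.3866, 0.2431]
orientation: [-0.0, 0.825, -0.565, -0.0]
wrist_force: [1.1, -1.3, 0.1]
opening: 0.996
```

>>> {"api": "step_arm", "payload": {
  "plan": [
    [[0.02, 0.036, 0], 0, 0],
    [[0.02, 0.036, 0], 0, 0],
    [[0.02, 0.036, 0], 0, 0],
    [[0.02, 0.036, 0], 0, 0],
    [[0.02, 0.036, 0], 0, 0],
    [[0.02, 0.036, 0], 0, 0],
    [[0.02, 0.036, 0], 0, 0],
    [[0, 0, 0], 0, 0]
  ]
}}

```text
clock: 1.7
eef_pos: [0.564, -0.1298, 0.243]
orientation: [-0.001, 0.827, -0.562, -0.0]
wrist_force: [-0.4, 0.5, -0.3]
opening: 1.004
```

```bash
python3 - <<'E'
from h import *
s=r.observe(); print(s['eef_pos'],s['q'],s['orientation'])
c=cal("wrist"); im,d=r.get_image("wrist"); save("w1",im); np.savez("w1.npz",im=im,d=d,f=c[0],cx=c[1],cy=c[2],k1=c[3],R=c[4],t=c[5])
print(c[0],-c[4].T@c[5],c[4][2])
for n,X in(("pl",(.581,-.008,.1355)),("fi",(.5645,-.137,.136))): print(n,proj(c,X))
E
```

```text
[ 0.56399773 -0.12977923  0.24300236] [ 0.18791866  0.40225601 -0.08047048  1.91685385  0.03896238  0.82324036
 -1.10643802] [-1.46915684e-03  8.27077510e-01 -5.62085872e-01 -3.26250740e-04]
359.66416303144797 [ 0.63879919 -0.09867487  0.39297022] [-0.29209585 -0.11367811 -0.94960903]
pl [172.2107752  147.96921648]
fi [335.00507389 234.1634388 ]
```

View pics/w1.png

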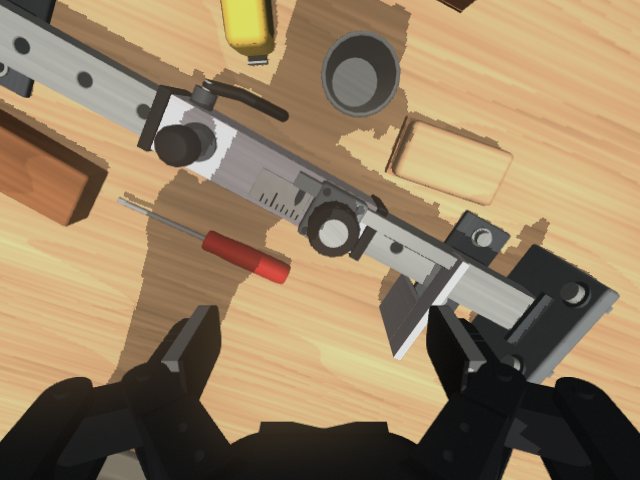

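```bash
python3 - <<'E'
from h import *
z=np.load("w1.npz"); im=z['im']; c=tuple(z[k] for k in('f','cx','cy','k1','R','t')); d=z['d']
save("w1c",cv2.resize(im[160:260,240:370],None,fx=6,fy=6,interpolation=cv2.INTER_CUBIC))
g=cv2.cvtColor(im,cv2.COLOR_RGB2GRAY)
# depth-based top faces
for nm,(u0,v0),zt in(("fi",(333,232),.136),("pl",(178,146),.1355)):
    P=np.array([[u,v,*atd(c,u,v,d[v,u])] for v in range(v0-32,v0+32) for u in range(u0-32,u0+32)])
    Q=P[abs(P[:,4]-zt)<.004]; (e,rad)=cv2.minEnclosingCircle(Q[:,2:4].astype(np.float32)); print(nm,len(Q),Q[:,2:].mean(0),e,rad)
E
```

```text
fi 2072 [ 0.5655556  -0.13514626  0.13538188] (0.5646988153457642, -0.13574446737766266) 0.020827503874897957
pl 918 [ 0.58172412 -0.00674484  0.13312756] (0.5817803740501404, -0.006744931917637587) 0.013115826062858105
```

View pics/w1c.png

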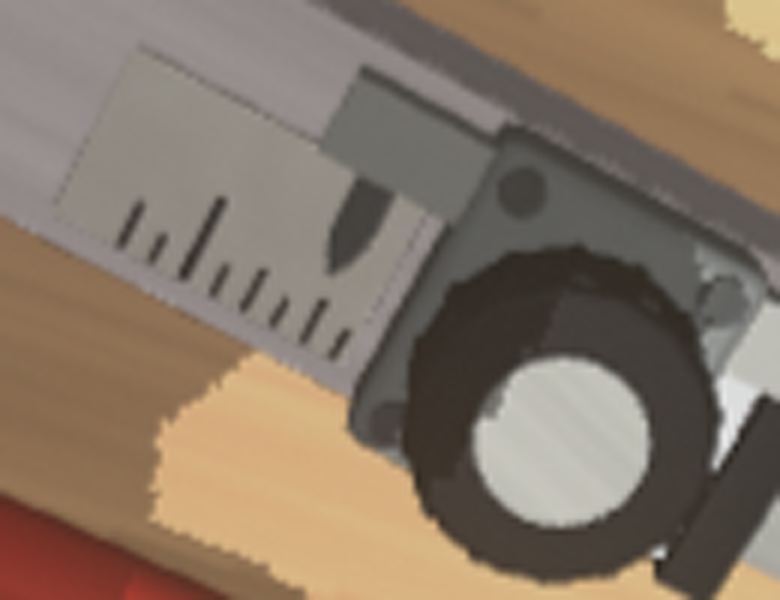

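```bash
python3 - <<'E'
from h import *
z=np.load("w1.npz"); c=tuple(z[k] for k in('f','cx','cy','k1','R','t')); d=z['d']
def px(a,b): return 240+(a+.5)/6-.5,160+(b+.5)/6-.5
T=onz(c,*px(332,272),.087); Z=onz(c,*px(221,198),.0812); Z2=onz(c,*px(185,278),.0812); L=onz(c,*px(120,247),.0812);E=onz(c,*px(335,358),.0812)
fi=np.array([.5652,-.1355]);pl=np.array([.5818,-.0067]); ry=pl-fi; print(np.linalg.norm(ry)); ry/=np.linalg.norm(ry); print(np.degrees(np.arctan2(*ry)))
print(T,Z,Z2,[float((X[:2]-fi)@ry) for X in(T,Z,Z2,L,E)],"reading",(Z-T)[:2]@ry)
E
```

```text
0.12986531484580477
7.34391033460226
[ 0.56226652 -0.10175526  0.087     ] [ 0.56523641 -0.08290725  0.0812    ] [ 0.55194692 -0.08190354  0.0812    ] [0.03309295246187364, 0.05216596933523008, 0.05146272004552533, 0.06190771999244091, 0.02636644732641148] reading 0.019073016873356444
```

>>> {"api": "step_arm", "payload": {
  "plan": [
    [[0.001, -0.0057, -0.025], 0, 0],
    [[0, 0, -0.03], 0, 0.2],
    [[0, 0, -0.03], 0, 0.3],
    [[0, 0, -0.03], 0, 0.3],
    [[0, 0, 0], 0, 0.3]
  ]
}}

```text
clock: 2.25
eef_pos: [0.5595, -0.1427, 0.1249]
orientation: [0.002, 0.824, -0.566, -0.003]
wrist_force: [-0.3, 0.1, 0.2]
opening: 0.7
```

>>> {"api": "step_arm", "payload": {
  "plan": [
    [[0, 0, 0], 0, 1],
    [[0, 0, 0], 0, 1],
    [[0, 0, 0], 0, 1],
    [[0, 0, 0], 0, 1],
    [[0, 0, 0], 0, 1],
    [[0, 0, 0], 0, 1]
  ]
}}

```text
clock: 2.85
eef_pos: [0.5625, -0.142, 0.1287]
orientation: [-0.0, 0.825, -0.565, 0.0]
wrist_force: [0.2, -0.1, -0.6]
opening: -0.0
```

```bash
python3 - <<'E'
from h import *
im,d=r.get_image("wrist"); s=r.observe(); print(s['eef_pos'],s['wrist_force'],s['opening'],s['moment'])
im2,d2=r.get_image("scene")
save("w2",np.hstack([cv2.resize(im,(400,300)),cv2.resize(im2[210:330,160:360],(400,300),interpolation=cv2.INTER_CUBIC)])); 
E
```

```text
[ 0.56240955 -0.14194132  0.12853862] [-0.6934297 -0.0607347  0.1965468] -0.005057768706873033 [-0.04310877 -0.05270726 -0.00318119]
```

View pics/w2.png

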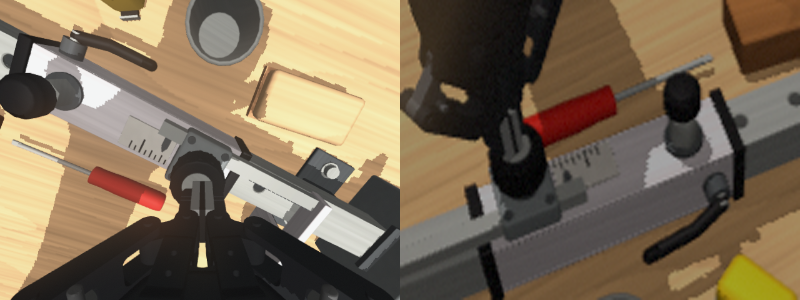

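```bash
python3 - <<'E'
from h import *
s=r.observe(); p=s['eef_pos']; cw=cal("wrist"); im,d=r.get_image("wrist"); cs=cal("scene"); im2,d2=r.get_image("scene")
for dz in(0,-.01,-.022): print(dz,proj(cw,p+[0,0,dz]),proj(cs,p+[0,0,dz]))
print("knob top wrist",proj(cw,[.565,-.1355,.136]),"scene",proj(cs,[.565,-.1355,.136]))
for v in range(255,285,3): print(v,[tuple(np.round(1000*atd(cs,u,v,d2[v,u])).astype(int)) for u in(212,216,220,224)])
print('wrist')
for v in range(270,345,8): print(v,[tuple(np.round(1000*atd(cw,u,v,d[v,u])).astype(int)) for u in(305,320,330)])
E
```

```text
0 [326.93794002 300.27169572] [213.73925129 271.59992239]
-0.01 [326.73331233 290.4365147 ] [214.8832107  275.62191129]
-0.022 [326.51507104 279.94430101] [216.22284195 280.3338009 ]
knob top wrist [315.67450708 299.00131895] scene [217.66851524 267.99202485]
255 [(np.int64(572), np.int64(-140), np.int64(177)), (np.int64(572), np.int64(-134), np.int64(173)), (np.int64(563), np.int64(-127), np.int64(159)), (np.int64(435), np.int64(-95), np.int64(-1))]
258 [(np.int64(573), np.int64(-141), np.int64(172)), (np.int64(572), np.int64(-135), np.int64(167)), (np.int64(564), np.int64(-128), np.int64(154)), (np.int64(460), np.int64(-102), np.int64(23))]
261 [(np.int64(574), np.int64(-142), np.int64(167)), (np.int64(572), np.int64(-136), np.int64(161)), (np.int64(564), np.int64(-130), np.int64(148)), (np.int64(555), np.int64(-122), np.int64(133))]
264 [(np.int64(574), np.int64(-143), np.int64(161)), (np.int64(573), np.int64(-138), np.int64(156)), (np.int64(570), np.int64(-132), np.int64(149)), (np.int64(563), np.int64(-125), np.int64(136))]
267 [(np.int64(573), np.int64(-144), np.int64(153)), (n
[... 1922 characters left out ...]
4(149)), (np.int64(571), np.int64(-135), np.int64(156)), (np.int64(573), np.int64(-139), np.int64(157))]
318 [(np.int64(565), np.int64(-131), np.int64(155)), (np.int64(572), np.int64(-135), np.int64(162)), (np.int64(573), np.int64(-139), np.int64(162))]
326 [(np.int64(570), np.int64(-130), np.int64(168)), (np.int64(572), np.int64(-135), np.int64(168)), (np.int64(572), np.int64(-139), np.int64(167))]
334 [(np.int64(570), np.int64(-131), np.int64(173)), (np.int64(572), np.int64(-135), np.int64(173)), (np.int64(573), np.int64(-138), np.int64(173))]
342 [(np.int64(572), np.int64(-130), np.int64(181)), (np.int64(569), np.int64(-136), np.int64(173)), (np.int64(571), np.int64(-139), np.int64(173))]
```

```bash
python3 - <<'E'
from h import *
z=np.load("w1.npz"); c=tuple(z[k] for k in('f','cx','cy','k1','R','t')); d=z['d']
p=np.array([0.56399773,-0.12977923,0.24300236]); a=np.radians(-68.4)
ex=np.array([np.cos(a),np.sin(a),0]); ey=np.array([np.sin(a),-np.cos(a),0]); ez=np.array([0,0,-1])
# pixels of fingers: depth < .22
L=[]
for v in range(300,400,2):
    for u in range(130,520,2):
        X=atd(c,u,v,d[v,u])-p; q=np.array([X@ex,X@ey,X@ez])
        if d[v,u]>0 and q[2]<.05: L.append([u,v,*q*1000])
L=np.array(L); print(len(L))
for lo,hi in((130,320),(320,520)):
    Q=L[(L[:,0]>lo)&(L[:,0]<hi)]; i=np.argsort(-Q[:,4])[:6]; print(np.round(Q[i]).astype(int).tolist())
E
```

```text
2852
[[220, 326, -44, 1, -20], [220, 324, -44, 0, -20], [220, 330, -44, 3, -20], [220, 334, -44, 4, -21], [220, 328, -44, 1, -21], [220, 342, -45, 8, -21]]
[[426, 334, 41, 5, -20], [426, 340, 41, 8, -20], [428, 316, 41, -4, -20], [428, 324, 41, 0, -20], [428, 318, 41, -3, -21], [426, 338, 41, 6, -21]]
```

>>> {"api": "step_arm", "payload": {
  "plan": [
    [[0, 0, 0.03], 0, 1],
    [[0, 0, 0.02], 0, 1],
    [[0, 0, 0], 0, 1],
    [[0, 0, 0], 0, 1],
    [[0, 0, 0], 0, 1]
  ]
}}

```text
clock: 3.55
eef_pos: [0.5618, -0.1418, 0.1774]
orientation: [0.0, 0.825, -0.565, -0.001]
wrist_force: [-0.8, 0.2, 0.4]
opening: 0.001
```

```bash
python3 - <<'E'
from h import *
s=r.observe(); p=s['eef_pos']; print(p)
im,d=r.get_image("wrist"); c=cal("wrist"); np.savez("w3.npz",im=im,d=d,f=c[0],cx=c[1],cy=c[2],k1=c[3],R=c[4],t=c[5])
a=np.radians(-68.9); ex=np.array([np.cos(a),np.sin(a),0]); ey=np.array([np.sin(a),-np.cos(a),0]); ez=np.array([0,0,-1])
L=[]
for v in range(230,400,2):
    for u in range(280,370,2):
        X=atd(c,u,v,d[v,u])-p; q=np.array([X@ex,X@ey,X@ez])
        if d[v,u]>0 and -.03<q[2]<.03: L.append([u,v,*q*1000])
L=np.array(L); i=np.argsort(-L[:,4])[:10]; print(np.round(L[i]).astype(int).tolist())
save("w3",np.hstack([im[150:400,200:450]]))
E
```

```text
[ 0.56180291 -0.14182611  0.17742674]
[[316, 290, -5, -10, -9], [312, 290, -7, -10, -10], [320, 290, -3, -11, -10], [330, 290, 1, -11, -10], [338, 290, 5, -11, -10], [328, 290, 0, -11, -10], [326, 290, -1, -11, -11], [322, 290, -2, -11, -11], [332, 290, 2, -11, -11], [310, 290, -7, -11, -11]]
```

View pics/w3.png

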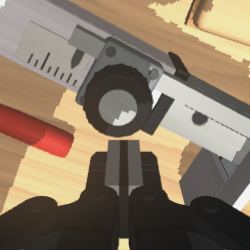

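```bash
python3 - <<'E'
from h import *
z=np.load("w3.npz"); im=z['im']; c=tuple(z[k] for k in('f','cx','cy','k1','R','t')); d=z['d']
u0,v0=318,258
P=np.array([[u,v,*atd(c,u,v,d[v,u])] for v in range(v0-42,290) for u in range(u0-42,u0+42)])
Q=P[abs(P[:,4]-.1365)<.004]; e,rad=cv2.minEnclosingCircle(Q[:,2:4].astype(np.float32)); print(len(Q),np.median(Q[:,4]),e,rad)
print("tcp",r.observe()['eef_pos'])
E
```

```text
3426 0.13525163659326805 (0.5647685527801514, -0.13549666106700897) 0.02050834335386753
tcp [ 0.56178063 -0.14182189  0.17733731]
```

>>> {"api": "step_arm", "payload": {
  "plan": [
    [[0.003, 0.0065, 0.01], 0, 0.2],
    [[0, 0, 0], 0, 0.2],
    [[0, 0, 0], 0, 0.2],
    [[0, 0, -0.025], 0, 0.2],
    [[0, 0, -0.03], 0, 0.2],
    [[0, 0, -0.03], 0, 0.2],
    [[0, 0, -0.01], 0, 0.2],
    [[0, 0, 0], 0, 0.2]
  ]
}}

```text
clock: 4.4
eef_pos: [0.5645, -0.1353, 0.092]
orientation: [0.001, 0.825, -0.565, -0.001]
wrist_force: [0.4, -0.4, -0.4]
opening: 0.796
```

>>> {"api": "step_arm", "payload": {
  "plan": [
    [[0, 0, 0], 0, 0.4],
    [[0, 0, 0], 0, 0.6],
    [[0, 0, 0], 0, 1],
    [[0, 0, 0], 0, 1],
    [[0, 0, 0], 0, 1]
  ]
}}

```text
clock: 4.9
eef_pos: [0.5665, -0.1358, 0.0949]
orientation: [-0.001, 0.825, -0.566, 0.001]
wrist_force: [-0.7, -0.4, 7.0]
opening: 0.452
```

>>> {"api": "step_arm", "payload": {
  "plan": [
    [[0, 0, 0], 8, 1],
    [[0, 0, 0], 8, 1],
    [[0, 0, 0], 8, 1],
    [[0, 0, 0], 8, 1],
    [[0, 0, 0], 8, 1],
    [[0, 0, 0], 8, 1],
    [[0, 0, 0], 8, 1]
  ]
}}

```text
clock: 5.6
eef_pos: [0.5656, -0.135, 0.0949]
orientation: [0.0, 0.994, -0.109, 0.001]
wrist_force: [-3.6, 2.3, 9.9]
opening: 0.452
```

>>> {"api": "step_arm", "payload": {
  "plan": [
    [[0, 0, 0], 8, 1],
    [[0, 0, 0], 8, 1],
    [[0, 0, 0], 8, 1],
    [[0, 0, 0], 8, 1],
    [[0, 0, 0], 8, 1],
    [[0, 0, 0], 8, 1],
    [[0, 0, 0], 5, 1],
    [[0, 0, 0], 0, 1]
  ]
}}

```text
clock: 6.4
eef_pos: [0.5644, -0.1355, 0.0949]
orientation: [0.001, 0.939, 0.344, -0.001]
wrist_force: [-6.7, 1.7, 14.8]
opening: 0.449
```

>>> {"api": "step_arm", "payload": {
  "plan": [
    [[0, 0, 0], 0, 1],
    [[0, 0, 0], 0, 1]
  ]
}}

```text
clock: 6.6
eef_pos: [0.5644, -0.1355, 0.0949]
orientation: [0.001, 0.939, 0.343, -0.001]
wrist_force: [-7.6, 1.1, 14.3]
opening: 0.451
```

```bash
python3 - <<'E'
from h import *
im,d=r.get_image("wrist"); c=cal("wrist"); np.savez("w4.npz",im=im,d=d,f=c[0],cx=c[1],cy=c[2],k1=c[3],R=c[4],t=c[5])
p=proj(c,[.5652,-.083,.0812]); print(p,r.observe()['q'])
u,v=np.round(p).astype(int); u0=np.clip(u-75,0,490);v0=np.clip(v-55,0,370); print(u0,v0)
save("w4",cv2.resize(im[v0:v0+110,u0:u0+150],None,fx=5,fy=5,interpolation=cv2.INTER_CUBIC))
E
```

```text
[395.52562862 213.23359982] [ 0.53360114  0.66539085 -0.59234818  2.01445719  0.61431758  0.64442172
  0.23342432]
321 158
```

View pics/w4.png

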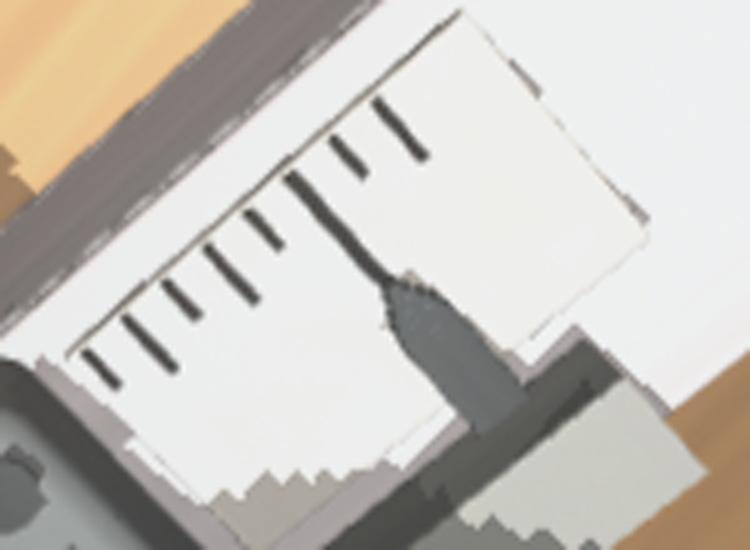

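```bash
python3 - <<'E'
from h import *
z=np.load("w4.npz"); c=tuple(z[k] for k in('f','cx','cy','k1','R','t')); d=z['d']
def px(a,b): return 321+(a+.5)/5-.5,158+(b+.5)/5-.5
ry=np.array([np.sin(np.radians(7.3)),np.cos(np.radians(7.3))]); o=np.array([.5648,-.1355])
for n,a,b,h in(("tip",393,284,.087),("zin",386,279,.0812),("zout",292,175,.0812),("m1",283,247,.0812),("o10",377,100,.0812),("in10",425,158,.0812),("o-10",208,248,.0812),("tipL",386,325,.087),("tipR",435,290,.087)):
    X=onz(c,*px(a,b),h); print(n,X,(X[:2]-o)@ry*1000)
E
```

```text
tip [ 0.56494082 -0.08191791  0.087     ] 53.16566720523005
zin [ 0.56607018 -0.08237262  0.0812    ] 52.85815131954731
zout [ 0.55259646 -0.08080122  0.0812    ] 52.70477742344046
m1 [ 0.55659387 -0.08632503  0.0812    ] 47.7336715050319
o10 [ 0.55378939 -0.07078689  0.0812    ] 62.78951587333888
in10 [ 0.56084131 -0.07180107  0.0812    ] 62.67960035322162
o-10 [ 0.55131228 -0.09089757  0.0812    ] 42.527091539003905
tipL [ 0.5671412 -0.0851163  0.087    ] 50.272798695798656
tipR [ 0.56823728 -0.0798768   0.087     ] 55.609104213931715
```

>>> {"api": "step_arm", "payload": {
  "plan": [
    [[0, 0, 0], 0, 0.2],
    [[0, 0, 0], 0, 0.2],
    [[0, 0, 0], 0, 0.2],
    [[0, 0, 0], 0, 0.2],
    [[0, 0, 0.02], 0, 0.2],
    [[0, 0, 0.035], 0, 0.2],
    [[0, 0, 0.035], 0, 0.2],
    [[0, 0, 0], 0, 0.2]
  ]
}}

```text
clock: 7.45
eef_pos: [0.5677, -0.1353, 0.1873]
orientation: [0.002, 0.939, 0.343, 0.003]
wrist_force: [0.4, 0.8, 0.1]
opening: 0.803
```

>>> {"api": "step_arm", "payload": {
  "plan": [
    [[0.0025, 0.018, 0], 7, 0.2],
    [[0.0025, 0.022, 0], 7, 0.2],
    [[0.0025, 0.022, 0], 7, 0.2],
    [[0.0025, 0.022, 0], 7, 0.2],
    [[0.0025, 0.022, 0], 7, 0.2],
    [[0.004, 0.022, 0], 7.5, 0.2],
    [[0, 0, 0], 0, 0.2],
    [[0, 0, 0], 0, 0.2]
  ]
}}

```text
clock: 8.25
eef_pos: [0.5816, -0.0074, 0.1826]
orientation: [-0.0, 0.751, 0.66, -0.0]
wrist_force: [-0.4, -1.1, -0.6]
opening: 0.798
```

```bash
python3 - <<'E'
from h import *
s=r.observe(); print(s['eef_pos'],s['orientation'],s['q'])
im,d=r.get_image("wrist"); c=cal("wrist"); np.savez("w5.npz",im=im,d=d,f=c[0],cx=c[1],cy=c[2],k1=c[3],R=c[4],t=c[5])
u0,v0=np.round(proj(c,[.5815,-.0066,.1355])).astype(int); print(u0,v0)
P=np.array([[u,v,*atd(c,u,v,d[v,u])] for v in range(max(0,v0-45),min(480,v0+45)) for u in range(u0-45,u0+45)])
Q=P[(abs(P[:,4]-.132)<.005)&(np.hypot(P[:,2]-.5815,P[:,3]+.0066)<.022)]; e,rad=cv2.minEnclosingCircle(Q[:,2:4].astype(np.float32)); print(len(Q),Q[:,4].max(),e,rad)
im=im.copy(); save("w5",im)
E
```

```text
[ 0.58162122 -0.00741089  0.18257614] [-3.09724763e-04  7.51364969e-01  6.59886719e-01 -3.23480354e-04] [ 0.50086301  0.62067208 -0.88505682  1.93640428  0.6210446   0.88372857
  0.73323903]
324 262
1703 0.135593087945914 (0.5808036923408508, -0.006620101630687714) 0.014830514788627625
```

View pics/w5.png

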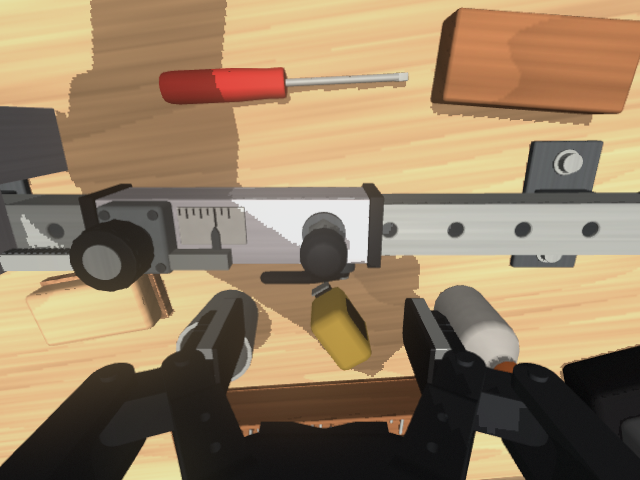

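>>> {"api": "step_arm", "payload": {
  "plan": [
    [[-0.0005, 0.0005, -0.025], 0, 0.2],
    [[0, 0, -0.03], 0, 0.2],
    [[0, 0, -0.03], 0, 0.2],
    [[0, 0, -0.0075], 0, 0.2],
    [[0, 0, 0], 0, 0.2],
    [[0, 0, 0], 0, 0.45]
  ]
}}

```text
clock: 8.9
eef_pos: [0.5819, -0.0071, 0.0918]
orientation: [0.0, 0.751, 0.66, 0.0]
wrist_force: [0.7, -0.4, 0.1]
opening: 0.645
```

>>> {"api": "step_arm", "payload": {
  "plan": [
    [[0, 0, 0], 0, 0.6],
    [[0, 0, 0], 0, 0.8],
    [[0, 0, 0], 0, 1],
    [[0, 0, 0], 0, 1],
    [[0, 0, 0], 0, 1],
    [[0, 0, 0], 0, 1]
  ]
}}

```text
clock: 9.5
eef_pos: [0.582, -0.0071, 0.0922]
orientation: [0.001, 0.751, 0.66, 0.001]
wrist_force: [-2.6, -1.0, 6.9]
opening: 0.323
```

>>> {"api": "step_arm", "payload": {
  "plan": [
    [[0, 0, 0.004], 0, 1],
    [[0, 0, 0.004], 0, 1],
    [[0, 0, 0.004], 0, 1],
    [[0, 0, 0], 0, 1],
    [[0, 0, 0], 0, 1],
    [[0, 0, 0], 0, 1]
  ]
}}

```text
clock: 10.1
eef_pos: [0.5819, -0.0071, 0.1027]
orientation: [0.0, 0.751, 0.66, 0.0]
wrist_force: [5.0, -0.7, -8.3]
opening: 0.323
```

>>> {"api": "step_arm", "payload": {
  "plan": [
    [[0, 0, 0.001], 0, 1],
    [[0, 0, 0.001], 0, 1],
    [[0, 0, 0], 0, 1],
    [[0, 0, 0], 0, 1]
  ]
}}

```text
clock: 10.5
eef_pos: [0.5819, -0.0071, 0.1046]
orientation: [0.0, 0.751, 0.66, 0.0]
wrist_force: [6.1, 0.1, -8.3]
opening: 0.32
```

```bash
python3 - <<'E'
from h import *
s=r.observe(); print(s['eef_pos'],s['wrist_force'],s['opening'])
im,d=r.get_image("scene"); c=cal("scene"); 
d0=np.load("scene_d.npy"); im0=np.load("scene_i.npy")
print(proj(c,[.5815,-.0066,.122]))
A=im0[215:295,255:345];B=im[215:295,255:345]
save("s6",cv2.resize(np.hstack([A,B]),None,fx=4.4,fy=4.4,interpolation=cv2.INTER_CUBIC))
E
```

```text
[ 0.58190591 -0.00706744  0.10460296] [ 6.06132931  0.12623033 -8.28107919] 0.32032483203757084
[301.2459845  248.05199377]
```

View pics/s6.png

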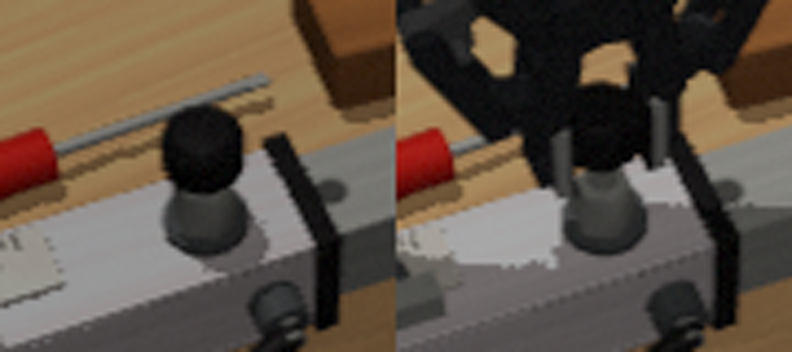

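>>> {"api": "step_arm", "payload": {
  "plan": [
    [[0.0004, 0.003, 0], 0, 1],
    [[0.0006, 0.005, 0], 0, 1],
    [[0.0006, 0.005, 0], 0, 1],
    [[0.0006, 0.005, 0], 0, 1],
    [[0, 0, 0], 0, 1]
  ]
}}

```text
clock: 11.05
eef_pos: [0.5842, 0.0111, 0.1046]
orientation: [0.0, 0.751, 0.66, 0.0]
wrist_force: [5.6, 0.2, -9.5]
opening: 0.321
```

>>> {"api": "step_arm", "payload": {
  "plan": [
    [[0.001, 0.008, 0], 0, 1],
    [[0.001, 0.008, 0], 0, 1],
    [[0.001, 0.008, 0], 0, 1],
    [[0.0006, 0.005, 0], 0, 1],
    [[0.0004, 0.0025, 0], 0, 1],
    [[0, 0, 0], 0, 1],
    [[0, 0, 0], 0, 1]
  ]
}}

```text
clock: 11.75
eef_pos: [0.5882, 0.0423, 0.1045]
orientation: [0.0, 0.751, 0.66, 0.0]
wrist_force: [5.9, 0.2, -9.1]
opening: 0.325
```

>>> {"api": "step_arm", "payload": {
  "plan": [
    [[0, 0, -0.002], 0, 1],
    [[0, 0, -0.002], 0, 1],
    [[0, 0, -0.002], 0, 1],
    [[0, 0, 0], 0, 1],
    [[0, 0, 0], 0, 1]
  ]
}}

```text
clock: 12.25
eef_pos: [0.5882, 0.0422, 0.0986]
orientation: [0.0, 0.751, 0.66, 0.0]
wrist_force: [5.0, -0.6, -7.1]
opening: 0.321
```

>>> {"api": "step_arm", "payload": {
  "plan": [
    [[0, 0, -0.002], 0, 1],
    [[0, 0, -0.002], 0, 1],
    [[0, 0, -0.002], 0, 1],
    [[0, 0, -0.001], 0, 1],
    [[0, 0, 0], 0, 1],
    [[0, 0, 0], 0, 1]
  ]
}}

```text
clock: 12.85
eef_pos: [0.5882, 0.0423, 0.0923]
orientation: [0.001, 0.751, 0.66, 0.0]
wrist_force: [4.3, -2.6, 2.2]
opening: 0.32
```

>>> {"api": "step_arm", "payload": {
  "plan": [
    [[0, 0, -0.0007], 0, 1],
    [[0, 0, 0], 0, 1],
    [[0, 0, 0], 0, 1],
    [[0, 0, 0], 0, 1]
  ]
}}

```text
clock: 13.25
eef_pos: [0.5883, 0.0426, 0.0922]
orientation: [0.001, 0.751, 0.66, 0.001]
wrist_force: [2.5, -1.9, 9.6]
opening: 0.32
```

```bash
python3 - <<'E'
from h import *
s=r.observe(); print(s['clock'],s['eef_pos'],s['wrist_force'],s['opening'])
im,d=r.get_image("scene"); im0=np.load("scene_i.npy")
w,_=r.get_image("wrist"); c=cal("wrist"); np.savez("w7.npz",im=w,f=c[0],cx=c[1],cy=c[2],k1=c[3],R=c[4],t=c[5])
p=proj(c,np.array([.5652,-.083,.0812])+[.0063,.0496,0]); print(p); u0=int(np.clip(p[0]-50,0,540)); v0=int(np.clip(p[1]-40,0,400)); print(u0,v0)
save("f7",np.vstack([np.hstack([im0[200:290,200:360],im[200:290,200:360]]).repeat(1,0),cv2.resize(w[v0:v0+80,u0:u0+100],(320,256),interpolation=cv2.INTER_CUBIC)]).repeat(1,1))
a=cv2.imread("pics/f7.png"); cv2.imwrite("pics/f7.png",cv2.resize(a,None,fx=1.7,fy=1.7,interpolation=cv2.INTER_CUBIC))
m=np.abs(im.astype(int)-im0).max(2)
E
```

```text
13.25 [0.58829659 0.04259157 0.0922122 ] [ 2.48430583 -1.86353164  9.64570713] 0.31984133110317375
[161.74024887 277.8986794 ]
111 237
```

View pics/f7.png

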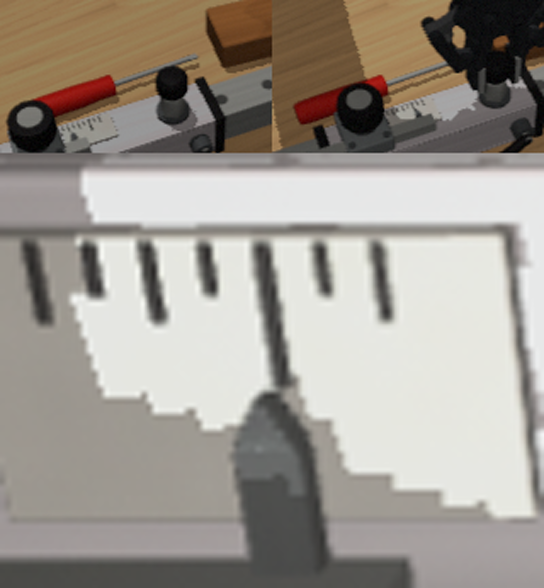

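```bash
python3 - <<'E'
from h import *
z=np.load("w7.npz"); c=tuple(z[k] for k in('f','cx','cy','k1','R','t'))
def px(a,b): return 111+(a+.5)/5.44-.5,237+(b+.5-153)/5.44-.5
ry=np.array([np.sin(np.radians(7.3)),np.cos(np.radians(7.3))]); o=np.array([.5648,-.1355])
for n,a,b,h in(("tip",268,393,.087),("zin",282,385,.0812),("zout",261,245,.0812),("base l",246,560,.087),("base r",323,565,.087)):
    X=onz(c,*px(a,b),h); print(n,X,(X[:2]-o)@ry*1000)
E
```

```text
tip [ 0.57046458 -0.03148927  0.087     ] 103.88743389195682
zin [ 0.57224459 -0.03326095  0.0812    ] 102.35628477745415
zout [ 0.55885799 -0.03144617  0.0812    ] 102.45539418927467
base l [ 0.58620739 -0.03786757  0.087     ] 99.56118300108409
base r [ 0.58760492 -0.03121243  0.087     ] 106.33996276801714
```

```bash
python3 - <<'E'
from h import *
a=np.radians(7.3); ry=np.array([np.sin(a),np.cos(a)]); rx=np.array([np.cos(a),-np.sin(a)]); o=np.array([.5648,-.1355])
def ana(nm,c,d,ylo,yhi):
    L=[]
    for v in range(480):
        for u in range(0,640):
            if d[v,u]<=0: continue
            X=atd(c,u,v,d[v,u]); y=(X[:2]-o)@ry*1000
            if not ylo<y<yhi: continue
            x=(X[:2]-o)@rx*1000
            if -14<x<14 and .075<X[2]<.095: L.append([x,y,X[2]*1000])
    L=np.array(L); print(nm,len(L),"plate z",np.median(L[L[:,0]<-3][:,2]) if (L[:,0]<-3).any() else None)
    Q=L[L[:,2]>84]
    for x0 in range(-4,14,2):
        q=Q[(Q[:,0]>=x0)&(Q[:,0]<x0+2)]
        if len(q): print(x0,len(q),"y %.1f %.1f mid %.2f zmax %.1f zmed %.1f"%(q[:,1].min(),q[:,1].max(),(q[:,1].min()+q[:,1].max())/2,q[:,2].max(),np.median(q[:,2])))
z=np.load("w4.npz"); ana("w4",tuple(z[k] for k in('f','cx','cy','k1','R','t')),z['d'],47,59)
z=np.load("w5.npz"); ana("w5",tuple(z[k] for k in('f','cx','cy','k1','R','t')),z['d'],47,59)
im,d=r.get_image("wrist"); c=cal("wrist"); ana("now",c,d,96.5,108.5)
E
```

```text
w4 1557 plate z 82.46351511638365
-4 50 y 50.3 55.4 mid 52.87 zmax 89.6 zmed 88.0
-2 61 y 50.0 55.8 mid 52.90 zmax 89.6 zmed 88.3
0 54 y 49.9 55.7 mid 52.80 zmax 89.7 zmed 88.5
2 54 y 50.0 55.8 mid 52.91 zmax 89.7 zmed 88.3
4 58 y 50.1 55.8 mid 52.99 zmax 89.8 zmed 88.3
6 49 y 49.9 55.7 mid 52.81 zmax 89.5 zmed 88.4
8 198 y 47.1 59.0 mid 53.02 zmax 95.0 zmed 89.7
10 57 y 47.1 58.8 mid 52.95 zmax 94.7 zmed 91.2
w5 624 plate z 82.57573147876309
-4 25 y 49.6 55.7 mid 52.65 zmax 89.8 zmed 88.3
-2 23 y 49.5 55.4 mid 52.45 zmax 89.7 zmed 88.3
0 26 y 49.5 55.3 mid 52.44 zmax 89.9 zmed 88.4
2 25 y 49.9 55.3 mid 52.58 zmax 89.1 zmed 88.3
4 24 y 49.6 55.6 mid 52.60 zmax 89.3 zmed 88.3
6 24 y 49.2 55.4 mid 52.31 zmax 89.3 zmed 88.4
8 67 y 47.0 58.9 mid 52.95 zmax 95.0 zmed 89.4
10 24 y 47.6 58.7 mid 53.15 zmax 94.6 zmed 90.9
now 1398 plate z 82.51655160288976
-4 58 y 100.4 106.5 mid 103.42 zmax 89.8 zmed 88.3
-2 56 y 100.3 106.7 mid 103.51 zmax 89.3 zmed 88.3
0 54 y 100.3 106.5 mid 103.42 zmax 89.7 zmed 88.3
2 54 y 100.6 106.9 mid 103.76 zmax 89.2 zmed 88.2
4 57 y 100.7 106.9 mid 103.77 zmax 89.6 zmed 88.0
6 52 y 100.4 106.6 mid 103.49 zmax 89.6 zmed 88.1
8 230 y 96.5 108.4 mid 102.46 zmax 95.0 zmed 90.4
10 35 y 96.6 108.4 mid 102.48 zmax 94.5 zmed 90.2
```

```bash
python3 -c "
from h import *
s=r.observe(); print(s['clock'],s['eef_pos'],s['wrist_force'],s['opening']); print(r.hand_in())"
```

```text
13.4 [0.58827716 0.04259371 0.09221177] [ 1.65460259 -2.50983273  8.96638944] 0.3208167565772292
the job is handed in; nothing more can be done
None
```

The job is handed in at 13.4 s on the clock. The fine stop is at zero, the section is at the next hole with the pin home, and the gripper still holds the plunger knob.

**What I did**
- I turned the fine-stop knob 109° anticlockwise, from a measured +19 mm, to bring the pointer to the zero mark.
- I then lifted the plunger about 12 mm, slid the section one hole away from the saw bracket, and lowered the pin.

**Last checks**
- **Slide:** the tool moved about 49.9 mm along the rail.
- **Pin home:** the spring pull fell as the pin went down. At the pre-lift height (0.092 m) the force reversed to about 9 N upward on the tool, so the pin is seated.
- **Grip:** the opening stayed at 0.32, which is the knob's width.
- **Loose things:** I saw none touched, but I did not measure their final positions.

**What disagreed**
- **Fingertip height:** my first grasp closed above the fine-stop knob. The pictures showed the shut fingertips about 10 mm above the reported TCP, not 22 mm ahead of it. I corrected for this by about 31 mm and the grasps after that held.
- **Pointer reading:** it came out at −0.3 mm just after turning. In the last view it was between −0.5 and −1.5 mm depending on which height and edge I used, with about −0.6 mm as the best value. All are inside the 2 mm limit, though the worst is not by much.

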